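# Return the stray carton to the back of its row

## Task

A carton has been left on the freely turning carousel among the toppings. First bring the older carton in the oak rack forward along its lane until it stands against the rack's front lip, then lift the stray carton off the carousel and set it down (no dropping) upright in the same lane, squarely and close behind the older one, a finger's breadth away at most. Leave everything else standing where it is, and do not send the carousel spinning.

Things in the scene. Friction and masses are not known exactly. Their poses are not given: they have to be found in the camera images.
- rack: fixed oak rack, 220 (x) x 285 (y) x 55 high, open above. Origin on the counter under its centre, z up; its front faces its own -x, towards the robot. Three straight lanes run along its x at y = -95, 0 and +95, each 59 wide, floors 30 above the counter; wooden strips 12 higher than the lane floors divide them. One lane holds the older carton, the others a jar and a tin.
- rack_lip (a point): middle of the foot of the rack's front lip, on its inner face, in the middle lane at lane-floor height (rack x = -95). The lip crosses all lanes along the rack's y and rises 25 above the lane floors. The stop at the rear of the lanes (rack x = +95) rises 12.
- old_carton: a plain cardboard carton, upright box 65 (its x) x 45 (its y) x 90 high, all edges nearly square, about 0.16 kg. Origin at the centre of its underside, z up, x along its long side. Both cartons are identical; this is the older one, standing in one of the rack's lanes (which one varies) with its long side along the lane, back from the lip. If dragged by its top it tends to lean back; lifting it a few mm helps.
- new_carton: a plain cardboard carton, upright box 65 (its x) x 45 (its y) x 90 high, all edges nearly square, about 0.16 kg. Origin at the centre of its underside, z up, x along its long side. Both cartons are identical; this is the stray one, standing on the carousel about 95 from its axis, turned any way.
- carousel_hub (a point): centre of the carousel's top face: a round wooden disc, 300 across, top face 30 above the counter, with a steel button 28 across and 18 high in its middle. It stands in place but turns about its upright axis at the slightest touch. z up.
- carousel (a joint): angle that the carousel has turned since the start, rad, counter-clockwise from above positive; no spring, hardly any friction, no stop in practice.
- topping_jar: glass jar 54 across, 72 high, standing on the carousel about 95 from its axis. Origin at the centre of its underside, z up.
- shaker: steel shaker 50 across, 78 high, standing on the carousel about 95 from its axis. Origin at the centre of its underside, z up.
- topping_tin: tin 52 across, 60 high, standing on the carousel about 95 from its axis. Origin at the centre of its underside, z up.
- rack_jar_a: glass jar 52 across, 78 high, standing in another lane of the rack. Origin at the centre of its underside, z up.
- rack_jar_b: tin 50 across, 70 high, standing in another lane of the rack. Origin at the centre of its underside, z up.
- paper_cup: loose empty paper cup, 80 across the rim, 95 high, on the counter beyond the gap between rack and carousel. Origin at the centre of its underside.
There are look-alikes about, which are no part of the job. Leave any orange or purple look-alike of the old_carton alone. What is shaped like the new_carton but purple is not meant.

How it is judged:
By the outcome, as a careful person would: the job done as asked, in the order asked, and still so for the second after the job is handed in, with the robot touching nothing.
It also fails if it takes over 58 s, if anything falls off the work surface, if the arm or the gripper's body presses on something with over 40 N, if the wrist force passes 120 N, or if a joint passes its speed limit or range.

## Robot

A 7-joint arm with a two-finger parallel gripper is mounted at the origin on the work surface. World frame = base frame: x ahead of the robot, y to its left, z up, the work surface at z = 0. Lengths are in m, angles in rad, forces in N, time in s.
With the tool pointing down it reaches from about 0.425 to 0.925 m from the base axis. Payload 6.8 kg.
Tool frame: the origin (TCP) lies on the centre line of the jaws, within the pads' length; the fingertips stand 8 mm ahead of it and the grasp point (between the pads) lies 11 mm behind it (bot.tips_ahead is the distance from the TCP to the fingertips, in m); z points along the fingers, y is the line along which they close (so a half turn about z gives the same grasp; the last joint's range is limited). The gripper opens to 85 mm and grips with 20 to 120 N. Pads are 22 mm wide; open, the fingers measure 114 mm over their backs; the gripper's body (76 mm by 85 mm) begins 54 mm behind the grasp point. The pads swing forward as they close: fully open they stand 13 mm farther back than shut.
Start: joints at [1.168, 0.477, 0.022, 1.555, -0.011, 1.109, -0.083], TCP at [0.196, -0.646, 0.239] pointing down, gripper open.
Joint ranges: [-2.96, 2.96], [-0.34, 2.1], [-1.41, 1.46], [0.24, 2.44], [-1.37, 4.51], [0.17, 1.92], [-2.96, 2.96]. Speed limits (rad/s): [2.39, 2.39, 3.14, 3.14, 3.14, 3.14, 3.14].

## Interface

Orientations are given as a unit quaternion [w, x, y, z].
In Python, from station import bot gives the robot as it stands.
- The arm moves only by the tool send_rows, never from a script. Its argument "deltas" is text: rows parted by semicolons, each of 4 numbers parted by spaces: the shift along the tool's x, y, z in m, then the turn about the tool's z in degrees. In form: x y z spin; .... A call has 1 to 5 rows; each row is the pose to reach, as a shift and turn from the pose commanded when the call began, along the tool's axes at that moment; what a row does not reach only later rows make up. A row lasts 1/10 s, in which the tool goes at most 50 mm and 8.59 degrees, less where a joint would pass 70% of its speed; a pose out of reach is approached as far as the arm can. A call with a gripper value outside its range is refused whole. "claw" is the opening, from 0 (shut) to 1 (fully open), set as the call begins (left out, the last holds). The fingers move at their own pace and stop on an object; "force" is the grip in N (left out, the last holds). Time passes only in rows, so rows that repeat a pose let the fingers close. It gives the time, the measured TCP pose, the force, the opening and the grip force at its end, in the units of the state.
- bot.get_obs(): the state, without advancing time (a new reading comes with each control period).
- bot.read_camera(name): name is "side" or "top" or "wrist"; returns a dict with "img" (384x512x3 uint8, red, green, blue), "depth" (384x512 float32, m along the optical axis (not along the pixel's ray), 0 where there is no reading), "fx", "fy", "cx", "cy" (pixels), "camera_from_world" (4x4, takes a point from world to camera coordinates). Camera axes: x right, y up, looking along -z (the intrinsics and any distortion apply to the point x, -y, -z); pixel columns grow to the right and rows downward; lengths in m; the calibration is good to about 2 mm. A picture is of the moment at which its call begins.
- bot.hand_in(): hands the job in; it is judged then, once.
Trained networks look in a picture, given as the dict that the camera call returned (one of the last four; its "shot" number tells which), for a name from the list of things; names that differ only in an ending like _2 or _b are one class to them, and where a whole thing is asked for, a point or a joint stands for the part that bears it (a point fixed in the world has none). Each returns a list of dicts, best first, with "confidence" (0 to 1); they miss things now and then, are a little off and sometimes report something else, mostly with a low value. They report only what shows in the picture. A call takes as long as a camera call. They do not tell look-alikes from the thing itself.
- bot.masks_of(picture, query): "mask" (384x512 bool, what is visible of it).
- bot.landmark_of(picture, query): "xyz" ([x, y, z] in m, in world coordinates, good to about 4 mm: a listed point, or the origin of a listed thing).
The state is a dict: "t": time; "q": joint angles; "joint_vel": joint speeds; "joint_torque": joint torques, N m; "eef_pos": TCP position; "tool_rot": TCP orientation; "contact_force": force on the tool from outside, world axes, zero at the start; "torque": the same for the moment, N m; "gripper_width": opening from 0.0 (shut) to 1.0 (fully open); "grasp_force": force on a finger pad.
Only numpy, scipy, OpenCV 4.12 (cv2) and the standard library are available. Lean on these libraries where they do the work, as an engineer would, in place of code of your own. Each camera call takes 0.05 s, during which the arm holds its last target. There are 200 camera calls.

## Working session

There is one attempt and no reset: what is moved stays moved. The work goes in short steps, Python scripts to look and compute and a tool call to move; the robot and the scene stay as the last step left them, time stands still between calls to the robot, and variables do not carry over. Pictures are saved under pics/ and viewed, at most 10 in all, crops included, and the job is handed in when it is done.

Besides the shell and the picture viewer there is one more tool, called after ">>>" as name(argument=value, ...) on one line, values as JSON. send_rows: Moves the arm, as the interface text tells. Its arguments: {"type":"object","properties":{"deltas":{"type":"string"},"claw":{"type":"number"},"force":{"type":"number"}},"required":["deltas"]}

```bash
mkdir -p pics; ls; python3 - <<'E'
from station import bot
import cv2,numpy as np
o=bot.get_obs();print({k:np.round(v,3).tolist() for k,v in o.items()})
ims=[]
for n in("top","side"):
    p=bot.read_camera(n);ims.append(p["img"])
    cv2.imwrite(f"pics/{n}0.png",cv2.cvtColor(p["img"],cv2.COLOR_RGB2BGR))
    for q in["rack_lip","old_carton","new_carton","carousel_hub","topping_jar","shaker","topping_tin","rack_jar_a","rack_jar_b","paper_cup","rack"]:
        print(n,q,[(np.round(d["xyz"],3).tolist(),round(d["confidence"],2)) for d in bot.landmark_of(p,q)])
E
```

```text
pics
{'t': 0.0, 'q': [1.168, 0.478, 0.022, 1.556, -0.011, 1.109, -0.083], 'joint_vel': [-0.001, -0.001, 0.001, -0.0, 0.001, -0.001, 0.001], 'joint_torque': [-0.0, -59.646, 1.608, -28.12, 0.013, 0.009, 0.0], 'eef_pos': [0.196, -0.645, 0.238], 'tool_rot': [-0.001, 0.989, 0.147, -0.0], 'contact_force': [-0.006, -0.149, 0.91], 'torque': [0.014, -0.001, -0.004], 'grasp_force': 0.0, 'gripper_width': 1.004}
top rack_lip [([0.42, -0.216, 0.034], 0.59)]
top old_carton [([0.536, -0.33, 0.031], 0.96), ([0.483, -0.47, 0.002], 0.69), ([0.611, -0.465, -0.002], 0.66)]
top new_carton [([0.606, 0.286, 0.028], 0.89), ([0.513, 0.005, -0.002], 0.81)]
top carousel_hub [([0.514, 0.257, 0.027], 0.96)]
top topping_jar [([0.603, 0.282, 0.027], 0.67), ([0.486, 0.354, 0.027], 0.56), ([0.714, 0.021, 0.004], 0.31)]
top shaker [([0.421, 0.243, 0.029], 0.63)]
top topping_tin [([0.536, 0.167, 0.029], 0.66)]
top rack_jar_a [([0.484, 0.35, 0.027], 0.71), ([0.525, -0.139, 0.027], 0.65), ([0.51, -0.228, 0.028], 0.48)]
top rack_jar_b [([0.484, 0.35, 0.027], 0.71), ([0.525, -0.139, 0.027], 0.65), ([0.51, -0.228, 0.028], 
[... 162 characters left out ...]
, -0.335, 0.034], 0.92), ([0.478, -0.464, 0.001], 0.69), ([0.612, -0.47, -0.002], 0.61)]
side new_carton [([0.599, 0.277, 0.03], 0.79), ([0.511, 0.012, 0.001], 0.75)]
side carousel_hub [([0.514, 0.258, 0.032], 0.92), ([0.533, -0.332, 0.034], 0.7)]
side topping_jar [([0.49, 0.352, 0.034], 0.69)]
side shaker [([0.421, 0.24, 0.029], 0.63)]
side topping_tin [([0.533, 0.163, 0.03], 0.72), ([0.523, -0.138, 0.026], 0.37)]
side rack_jar_a [([0.511, -0.226, 0.025], 0.75), ([0.524, -0.143, 0.027], 0.64)]
side rack_jar_b [([0.511, -0.226, 0.025], 0.75), ([0.524, -0.143, 0.027], 0.64)]
side paper_cup [([0.716, 0.014, 0.004], 0.58), ([0.511, -0.226, 0.03], 0.4)]
side rack [([0.514, -0.234, 0.001], 0.56)]
```

View pics/top0.png

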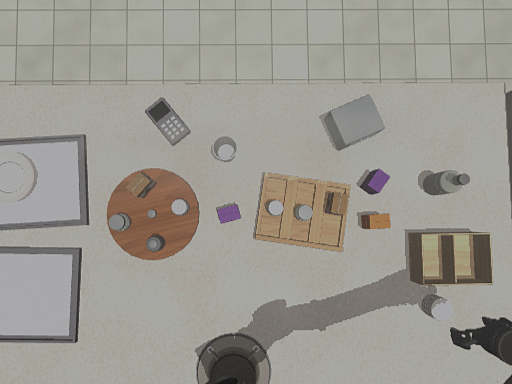

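View pics/side0.png

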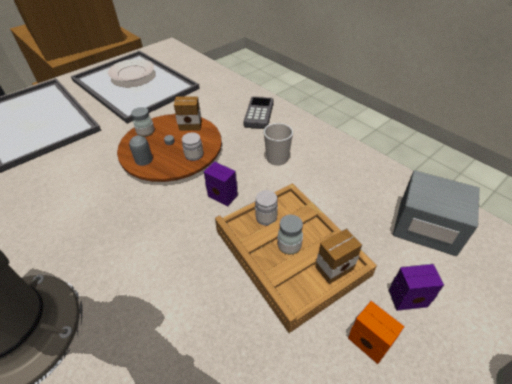

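The top view has the older carton at (337,202) in the right-hand lane and the stray one at (140,185) on the carousel. In the side view they are at (338,257) and (187,112). The look-alikes are purple at (229,213) and (376,181) and orange at (376,221), all standing on the counter, so I exclude them. Next I measure tops and yaws from depth and check one crop.

```bash
cat > h.py <<'E'
from station import bot
import cv2,numpy as np
def cloud(p):
    d=p["depth"];v,u=np.mgrid[:384,:512]
    c=np.stack([(u-p["cx"])/p["fx"]*d,-(v-p["cy"])/p["fy"]*d,-d],-1)
    T=np.linalg.inv(p["camera_from_world"]);w=c@T[:3,:3].T+T[:3,3]
    w[d==0]=np.nan;return w
def rect(w,lo,hi,ctr,r):
    m=(w[...,2]>lo)&(w[...,2]<hi)&(np.hypot(w[...,0]-ctr[0],w[...,1]-ctr[1])<r)
    P=w[m];R=cv2.minAreaRect((P[:,:2]*1000).astype(np.float32))
    (c,s,a)=R
    if s[0]<s[1]:a+=90
    a=(a+90)%180-90
    return np.round(c,1),np.round(sorted(s),1),round(a,1),len(P),np.round(np.median(P[:,2]),4),np.round(P[:,:2].mean(0),4)
E
python3 - <<'E'
from h import *
ims=[]
for n in("top","side"):
    p=bot.read_camera(n);w=cloud(p)
    print(n,"old",*rect(w,.108,.13,(.536,-.332),.06))
    print(n,"new",*rect(w,.108,.13,(.602,.282),.06))
    print(n,"rack",*rect(w,.028,.065,(.516,-.236),.21))
    print(n,"lipz",*rect(w,.046,.065,(.42,-.22),.25))
    print(n,"purple",*rect(w,.08,.1,(.512,.008),.06))
    for nm,c in dict(jar=(.488,.352),tin=(.535,.165),shk=(.421,.242),ra=(.511,-.227),rb=(.524,-.141),cup=(.717,.016)).items():
        m=np.hypot(w[...,0]-c[0],w[...,1]-c[1])<.035;z=w[...,2][m];print(nm,np.round(np.nanpercentile(z,98),3),end=' ')
    print()
    if n=="side":
        a=cv2.resize(p["img"][75:185,100:240],(560,440),interpolation=2);b=cv2.resize(p["img"][180:330,200:390],None,fx=440/150,fy=440/150)[:, :240+0*1] if 0 else cv2.resize(p["img"][180:330,210:385],(240*1,206))
        b=cv2.copyMakeBorder(b,0,440-206,0,0,cv2.BORDER_CONSTANT)
        cv2.imwrite("pics/crop1.png",cv2.cvtColor(np.hstack([a,b]),cv2.COLOR_RGB2BGR))
E
```

```text
top old [ 536.1 -333.5] [45.7 64.6] -10.9 327 0.12 [ 0.5359 -0.3324]
top new [602.8 280.4] [45.5 65.7] -41.4 333 0.1196 [0.6027 0.2792]
top rack [ 512.2 -238.4] [222.7 412.2] 81.6 4653 0.0392 [ 0.5096 -0.2306]
top lipz [ 514.6 -221.1] [218.9 446.7] 80.9 663 0.0536 [ 0.452  -0.2296]
top purple [509.2   6.4] [44.8 64.6] -75.3 302 0.0902 [0.5093 0.0064]
jar 0.106 tin 0.094 shk 0.109 ra 0.113 rb 0.104 cup 0.087 
side old [ 538.7 -334.5] [45.9 66.8] -11.3 836 0.12 [ 0.5352 -0.3365]
side new [606.6 278.3] [49.9 64.7] -43.8 281 0.1194 [0.6038 0.274 ]
side rack [ 516.3 -236.1] [221.8 416.8] 80.7 9718 0.0403 [ 0.4955 -0.2466]
side lipz [ 465.8 -223.2] [180.7 484.1] -85.7 1765 0.0548 [ 0.4475 -0.2341]
side purple [512.8   5.1] [47.8 66.7] -77.0 432 0.0898 [0.5102 0.0014]
jar 0.103 tin 0.091 shk 0.107 ra 0.11 rb 0.102 cup 0.094
```

View pics/crop1.png

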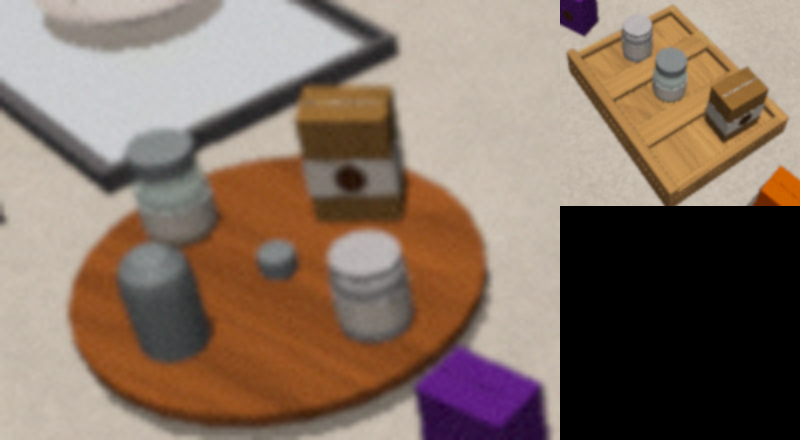

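The crop shows both brown, white-banded cartons: the stray one on the carousel and the older one in the rack's right-hand lane. Now for the rack's yaw with the neighbours masked out, and the move deltas.

```bash
cat >> h.py <<'E'
def tool():
    o=bot.get_obs();w,x,y,z=o["tool_rot"]
    return o,np.degrees(np.arctan2(2*(x*y+w*z),1-2*(y*y+z*z)))
def delta(tgt,yaw=None):
    o,a=tool();d=np.array(tgt)-o["eef_pos"];c,s=np.cos(np.radians(a)),np.sin(np.radians(a))
    print("t",round(o["t"],2),"yaw",round(a,2),"tcp",np.round(o["eef_pos"],4),"delta",np.round([d[0]*c+d[1]*s,d[0]*s-d[1]*c,-d[2]],4),"spin",None if yaw is None else round(a-yaw,1))
def rackfit(p):
    w=cloud(p);c=np.array([.516,-.236]);a=-9.
    for _ in range(4):
        R=np.array([[np.cos(np.radians(a)),-np.sin(np.radians(a))],[np.sin(np.radians(a)),np.cos(np.radians(a))]])
        l=(w[...,:2]-c)@R
        m=(np.abs(l[...,0])<.125)&(np.abs(l[...,1])<.158)&(w[...,2]>.022)&(w[...,2]<.062)
        P=w[m][:,:2];r=cv2.minAreaRect((P*1000).astype(np.float32))
        c=np.array(r[0])/1000;a=r[2]
        if r[1][0]>r[1][1]:a-=90
        a=(a+90)%180-90
    return c,a,r[1]
def lane(w,c,a):
    R=np.array([[np.cos(np.radians(a)),-np.sin(np.radians(a))],[np.sin(np.radians(a)),np.cos(np.radians(a))]])
    return (np.asarray(w)-c)@R
E
python3 - <<'E'
from h import *
for n in("top","side"):
    p=bot.read_camera(n);c,a,s=rackfit(p);w=cloud(p)
    l=lane(w[...,:2],c,a);z=w[...,2]
    # lip inner edge & strip edges seen from height: strips z>.036 in x band free
    m=(np.abs(l[...,1]+.095)<.02)&(np.abs(l[...,0])<.12)&(z<.07)
    for x0 in np.arange(-.112,-.07,.004):
        k=m&(np.abs(l[...,0]-x0)<.002);print(round(x0,3),np.round(np.nanmedian(z[k]),3) if k.any() else None,end='; ')
    print();m=(np.abs(l[...,0]+.055)<.025)
    for y0 in np.arange(-.144,-.04,.004):
        k=m&(np.abs(l[...,1]-y0)<.002);print(round(y0,3),np.round(np.nanmedian(z[k]),3) if k.any() else None,end='; ')
    print();print(n,c,a,s,"old in rack",lane([.5365,-.3335],c,a))
delta((.5365,-.3335,.2),-10)
E
```

```text
-0.112 0.002; -0.108 0.056; -0.104 0.055; -0.1 0.055; -0.096 0.053; -0.092 0.031; -0.088 0.031; -0.084 0.03; -0.08 0.03; -0.076 0.031; -0.072 0.031; 
-0.144 0.039; -0.14 0.042; -0.136 0.043; -0.132 0.041; -0.128 0.033; -0.124 0.031; -0.12 0.03; -0.116 0.029; -0.112 0.032; -0.108 0.03; -0.104 0.03; -0.1 0.031; -0.096 0.03; -0.092 0.03; -0.088 0.03; -0.084 0.031; -0.08 0.031; -0.076 0.029; -0.072 0.03; -0.068 0.031; -0.064 0.043; -0.06 0.042; -0.056 0.042; -0.052 0.041; -0.048 0.042; -0.044 0.043; 
top [ 0.51340393 -0.23271576] -9.218551635742188 (286.01019287109375, 219.9940948486328) old in rack [ 0.03894349 -0.09578255]
-0.112 0.002; -0.108 0.037; -0.104 0.055; -0.1 0.055; -0.096 0.055; -0.092 None; -0.088 0.03; -0.084 0.03; -0.08 0.03; -0.076 0.03; -0.072 0.03; 
-0.144 0.016; -0.14 0.042; -0.136 0.042; -0.132 0.042; -0.128 0.041; -0.124 0.031; -0.12 0.03; -0.116 0.03; -0.112 0.03; -0.108 0.03; -0.104 0.031; -0.1 0.03; -0.096 0.03; -0.092 0.03; -0.088 0.03; -0.084 0.03; -0.08 0.03; -0.076 0.031; -0.072 0.03; -0.068 0.03; -0.064 0.041; -0.06 0.042; -0.056 0.042; -0.052 0.042; -0.048 0.042; -0.044 0.042; 
side [ 0.51667395 -0.23299637] -9.270668029785156 (286.90478515625, 221.68629455566406) old in rack [ 0.03575808 -0.09599694]
t 1.4 yaw 16.89 tcp [ 0.1961 -0.6459  0.2393] delta [ 0.4165 -0.2     0.0393] spin 26.9
```

>>> send_rows(deltas="0.4165 -0.2 0.039 26.1;0.4165 -0.2 0.039 26.1;0.4165 -0.2 0.039 26.1;0.4165 -0.2 0.039 26.1;0.4165 -0.2 0.039 26.1", claw=0.85, force=30)

```text
t: 1.9
eef_pos: [0.3807, -0.4763, 0.2184]
tool_rot: [0.0, 0.997, -0.081, 0.0]
contact_force: [0.3, 0.2, -0.8]
gripper_width: 0.852
grasp_force: 0.0
```

```bash
python3 -c "
from h import *
delta((.5365,-.3335,.16),-9.25)"
```

```text
t 1.9 yaw -9.24 tcp [ 0.3807 -0.4763  0.2184] delta [ 0.1308 -0.166   0.0584] spin 0.0
```

>>> send_rows(deltas="0.131 -0.166 0.05 0;0.131 -0.166 0.05 0;0.131 -0.166 0.05 0;0.131 -0.166 0.05 0;0.131 -0.166 0.05 0")

```text
t: 2.4
eef_pos: [0.5395, -0.3286, 0.1672]
tool_rot: [-0.002, 0.997, -0.076, 0.0]
contact_force: [0.1, -0.9, -0.9]
gripper_width: 0.852
grasp_force: 0.0
```

>>> send_rows(deltas="0 0 0 0;0 0 0 0;0 0 0 0")

```text
t: 2.7
eef_pos: [0.5338, -0.3372, 0.1688]
tool_rot: [0.001, 0.997, -0.082, -0.0]
contact_force: [-0.4, 0.4, -0.2]
gripper_width: 0.849
grasp_force: 0.0
```

```bash
python3 - <<'E'
from h import *
p=bot.read_camera("wrist");w=cloud(p)
print(*rect(w,.11,.128,(.5365,-.3335),.06))
delta((.5365,-.3335,.084),-9.25)
cv2.imwrite("pics/w1.png",cv2.cvtColor(p["img"],cv2.COLOR_RGB2BGR))
E
```

```text
[ 536.2 -331.1] [45.2 65.5] -11.3 6897 0.1206 [ 0.539  -0.3317]
t 2.75 yaw -9.4 tcp [ 0.5338 -0.3372  0.1688] delta [ 0.002  -0.004   0.0848] spin -0.2
```

View pics/w1.png

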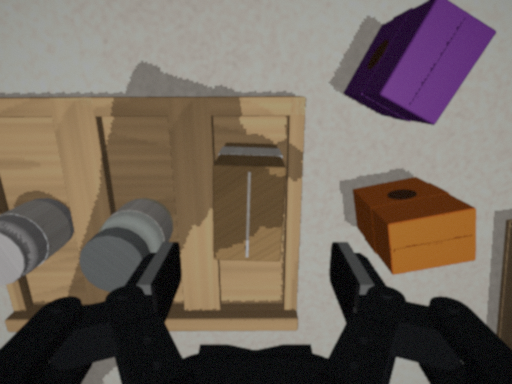

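The wrist view shows the older carton's top at about (250,200), between the open fingers' line, with the jar to its left clear of the finger at (160,280). I descend now.

>>> send_rows(deltas="0.002 -0.0045 0.03 0;0.002 -0.0045 0.06 0;0.002 -0.0045 0.084 0;0.002 -0.0045 0.084 0;0.002 -0.0045 0.084 0")

```text
t: 3.25
eef_pos: [0.5374, -0.332, 0.0849]
tool_rot: [0.0, 0.997, -0.081, -0.0]
contact_force: [-0.3, -0.3, 0.3]
gripper_width: 0.85
grasp_force: 0.0
```

>>> send_rows(deltas="0 0 0 0;0 0 0 0;0 0 0 0;0 0 0 0;0 0 0 0", claw=0.3, force=30)

```text
t: 3.75
eef_pos: [0.5388, -0.3317, 0.0861]
tool_rot: [0.001, 0.997, -0.08, 0.001]
contact_force: [0.0, -0.1, 7.4]
gripper_width: 0.524
grasp_force: 33.9
```

>>> send_rows(deltas="0 0 -0.005 0;0 0 -0.005 0;-0.025 0 -0.005 0;-0.05 0 -0.005 0;-0.07 0 -0.005 0")

```text
t: 4.25
eef_pos: [0.4672, -0.3191, 0.089]
tool_rot: [-0.0, 0.997, -0.08, -0.001]
contact_force: [0.0, -1.0, -0.8]
gripper_width: 0.529
grasp_force: 33.7
```

>>> send_rows(deltas="-0.01 0 0 0;-0.02 0 0 0;-0.02 0 0 0;-0.02 0 0 0")

```text
t: 4.65
eef_pos: [0.45, -0.3164, 0.0895]
tool_rot: [0.0, 0.997, -0.08, 0.001]
contact_force: [0.7, -0.5, -0.9]
gripper_width: 0.522
grasp_force: 33.8
```

```bash
python3 - <<'E'
from h import *
C=np.array([.515,-.233])
o,a=tool();print("tcp lane",lane(o["eef_pos"][:2],C,-9.25),o["eef_pos"],a,np.round(o["contact_force"],1))
p=bot.read_camera("side");w=cloud(p);c,a,s=rackfit(p);print(c,a,s)
r=rect(w,.118,.13,(.438,-.32),.05);print(*r,lane(r[0]/1000,c,a))
cv2.imwrite("pics/s2.png",cv2.cvtColor(cv2.resize(p["img"][170:340,200:400],(800,600)),cv2.COLOR_RGB2BGR))
E
```

```text
tcp lane [-0.05074398 -0.09280337] [ 0.44999843 -0.31643988  0.08949744] -9.191204094297944 [ 0.7 -0.5 -0.9]
[ 0.51677759 -0.23295409] -9.223670959472656 (286.8829650878906, 221.66836547851562)
[ 437.6 -314.6] [44.3 80.8] 86.3 508 0.1237 [ 0.435 -0.314] [-0.06506689 -0.09328154]
```

View pics/s2.png

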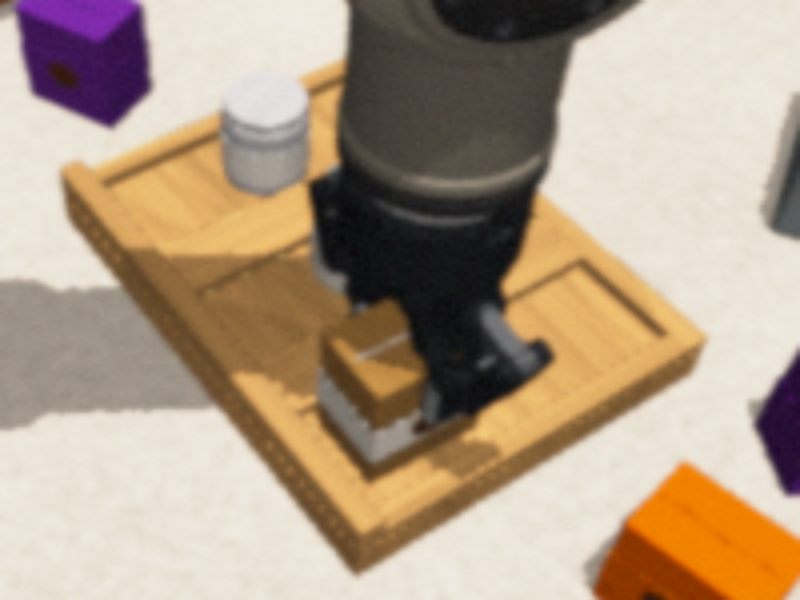

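The carton's front foot at about (370,470) is still some 10 mm short of the lip, so I creep forward while watching the force.

>>> send_rows(deltas="-0.004 0 0 0;-0.008 0 0 0;-0.008 0 0 0;-0.008 0 0 0")

```text
t: 5.1
eef_pos: [0.4412, -0.3151, 0.0893]
tool_rot: [-0.0, 0.997, -0.08, 0.0]
contact_force: [0.0, 0.2, -1.3]
gripper_width: 0.527
grasp_force: 33.8
```

>>> send_rows(deltas="-0.002 0 0 0;-0.003 0 0 0;-0.003 0 0 0;-0.003 0 0 0")

```text
t: 5.5
eef_pos: [0.4393, -0.3148, 0.0897]
tool_rot: [0.0, 0.997, -0.08, 0.001]
contact_force: [4.7, -0.9, -1.9]
gripper_width: 0.529
grasp_force: 33.8
```

>>> send_rows(deltas="0 0 0.002 0;0 0 0.004 0;0 0 0.005 0;0 0 0.005 0;0 0 0.005 0")

```text
t: 6.0
eef_pos: [0.4396, -0.3155, 0.0856]
tool_rot: [0.001, 0.997, -0.081, 0.002]
contact_force: [3.2, -0.9, 8.0]
gripper_width: 0.526
grasp_force: 29.1
```

>>> send_rows(deltas="-0.001 0 0 0;-0.001 0 0 0;-0.001 0 0 0")

```text
t: 6.3
eef_pos: [0.4394, -0.3155, 0.0857]
tool_rot: [0.001, 0.997, -0.08, 0.002]
contact_force: [4.7, -1.5, 6.8]
gripper_width: 0.525
grasp_force: 29.6
```

>>> send_rows(deltas="0 0 0 0;0 0 0 0;0 0 0 0;0 0 0 0", claw=0.75)

```text
t: 6.7
eef_pos: [0.4364, -0.3142, 0.0838]
tool_rot: [-0.0, 0.997, -0.08, -0.001]
contact_force: [0.2, -0.1, -0.2]
gripper_width: 0.749
grasp_force: 0.0
```

>>> send_rows(deltas="0 0 -0.02 0;0 0 -0.05 0;0 0 -0.09 0;0 0 -0.13 0;0 0 -0.13 0")

```text
t: 7.2
eef_pos: [0.4397, -0.3162, 0.2196]
tool_rot: [0.002, 0.997, -0.081, 0.004]
contact_force: [0.0, -0.7, -0.3]
gripper_width: 0.746
grasp_force: 0.0
```

```bash
python3 - <<'E'
from h import *
for n in("wrist","side"):
    p=bot.read_camera(n);w=cloud(p);r=rect(w,.112,.128,(.437,-.318),.05);print(n,*r,lane(r[0]/1000,np.array([.516,-.233]),-9.25))
print(*rect(w,.112,.128,(.603,.279),.06))
delta((.603,.279,.22),-42)
E
```

```text
wrist [ 437.3 -313.2] [45.1 64.9] -9.8 4422 0.1206 [ 0.4394 -0.3135] [-0.06478506 -0.09180755]
side [ 439.7 -316.5] [46.3 65.2] -11.0 907 0.12 [ 0.4377 -0.3184] [-0.06188582 -0.09467885]
[606.6 279.1] [49.9 64.9] -41.5 250 0.1194 [0.6048 0.2754]
t 7.3 yaw -9.22 tcp [ 0.4374 -0.3146  0.215 ] delta [ 0.0684 -0.6125 -0.005 ] spin 32.8
```

>>> send_rows(deltas="0.025 -0.22 -0.02 32.5;0.025 -0.22 -0.02 32.5;0.025 -0.22 -0.02 32.5;0.025 -0.22 -0.02 32.5;0.025 -0.22 -0.02 32.5", claw=0.9)

```text
t: 7.8
eef_pos: [0.4961, -0.0995, 0.2326]
tool_rot: [0.001, 0.934, -0.358, -0.002]
contact_force: [0.6, -0.1, -0.7]
gripper_width: 0.899
grasp_force: 0.0
```

```bash
python3 -c "
from h import *
delta((.603,.279,.22),-42)"
```

```text
t 7.8 yaw -41.96 tcp [ 0.4961 -0.0995  0.2326] delta [-0.1736 -0.353   0.0126] spin 0.0
```

>>> send_rows(deltas="-0.174 -0.353 0.01 0;-0.174 -0.353 0.01 0;-0.174 -0.353 0.01 0;-0.174 -0.353 0.01 0;-0.174 -0.353 0.01 0")

```text
t: 8.3
eef_pos: [0.5629, 0.1411, 0.2258]
tool_rot: [0.001, 0.934, -0.356, -0.001]
contact_force: [0.7, -0.3, -0.3]
gripper_width: 0.901
grasp_force: 0.0
```

```bash
python3 -c "
from h import *
delta((.603,.279,.22),-42)"
```

```text
t 8.3 yaw -41.72 tcp [0.5629 0.1411 0.2258] delta [-0.0618 -0.1296  0.0058] spin 0.3
```

>>> send_rows(deltas="-0.062 -0.13 0.04 0.3;-0.062 -0.13 0.04 0.3;-0.062 -0.13 0.04 0.3;-0.062 -0.13 0.04 0.3;-0.062 -0.13 0.04 0.3")

```text
t: 8.8
eef_pos: [0.6023, 0.2788, 0.1848]
tool_rot: [0.002, 0.934, -0.357, -0.002]
contact_force: [0.4, -0.5, -0.1]
gripper_width: 0.899
grasp_force: 0.0
```

>>> send_rows(deltas="0 0 0 0;0 0 0 0;0 0 0 0")

```text
t: 9.1
eef_pos: [0.6044, 0.2763, 0.1884]
tool_rot: [0.0, 0.933, -0.359, 0.0]
contact_force: [-0.0, 0.0, -0.3]
gripper_width: 0.901
grasp_force: 0.0
```

```bash
python3 - <<'E'
from h import *
for n in("wrist","top","side"):
    p=bot.read_camera(n);w=cloud(p)
    print(n,*rect(w,.112,.128,(.603,.279),.06))
    if n=="wrist":cv2.imwrite("pics/w3.png",cv2.cvtColor(p["img"],cv2.COLOR_RGB2BGR))
delta((.603,.279,.084),-42)
E
```

```text
wrist [602.9 283.6] [45.  65.9] -41.7 5626 0.1206 [0.6049 0.2819]
top [603.2 279.7] [46. 64.] -42.3 145 0.1196 [0.614  0.2677]
side [606.7 278.7] [48.9 64.5] -43.0 251 0.1197 [0.6046 0.2753]
t 9.25 yaw -42.07 tcp [0.6043 0.2772 0.1884] delta [-0.0021 -0.0005  0.1044] spin -0.1
```

View pics/w3.png

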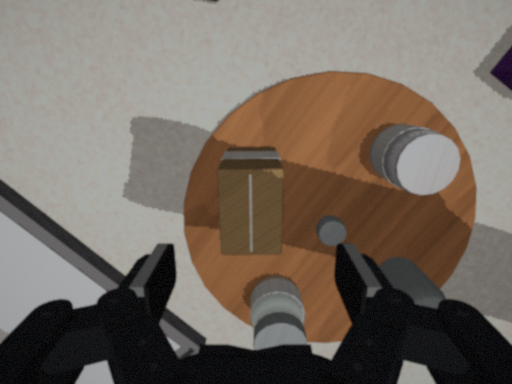

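The wrist view shows the stray carton at about (250,200), between the fingers. The jar at (278,310) and the hub at (332,230) are clear of the finger paths. I descend and close in stages.

>>> send_rows(deltas="-0.0035 -0.002 0.03 0;-0.0035 -0.002 0.06 0;-0.0035 -0.002 0.09 0;-0.0035 -0.002 0.103 0;-0.0035 -0.002 0.103 0")

```text
t: 9.75
eef_pos: [0.6016, 0.2809, 0.0832]
tool_rot: [0.001, 0.934, -0.359, -0.001]
contact_force: [-1.1, 0.2, 0.5]
gripper_width: 0.9
grasp_force: 0.0
```

>>> send_rows(deltas="0 0 0 0;0 0 0 0;0 0 0 0;0 0 0 0", claw=0.6, force=25)

```text
t: 10.15
eef_pos: [0.6033, 0.282, 0.0861]
tool_rot: [-0.001, 0.934, -0.358, 0.001]
contact_force: [-0.9, -0.5, 0.5]
gripper_width: 0.603
grasp_force: 0.0
```

>>> send_rows(deltas="0 0 0 0;0 0 0 0;0 0 0 0;0 0 0 0", claw=0.4)

```text
t: 10.55
eef_pos: [0.6032, 0.2819, 0.0859]
tool_rot: [-0.0, 0.934, -0.358, 0.0]
contact_force: [-0.2, -1.0, 5.8]
gripper_width: 0.524
grasp_force: 26.6
```

```bash
python3 - <<'E'
from h import *
p=bot.read_camera("top")
for q in["topping_tin","shaker"]: print(q,[(np.round(d["xyz"],3).tolist(),round(d["confidence"],2)) for d in bot.landmark_of(p,q)])
delta((.603,.279,.24))
E
```

```text
topping_tin [([0.533, 0.164, 0.03], 0.7)]
shaker [([0.513, -0.233, 0.002], 0.57), ([0.418, 0.241, 0.032], 0.44)]
t 10.7 yaw -42.01 tcp [0.6032 0.2819 0.0858] delta [ 0.0018  0.0023 -0.1542] spin None
```

>>> send_rows(deltas="0 0 -0.004 0;0 0 -0.012 0;0 0 -0.03 0;0 0 -0.06 0;0 0 -0.1 0")

```text
t: 11.2
eef_pos: [0.6013, 0.2809, 0.1841]
tool_rot: [0.002, 0.934, -0.358, -0.002]
contact_force: [1.1, 0.3, -2.5]
gripper_width: 0.528
grasp_force: 26.1
```

>>> send_rows(deltas="0 0 -0.04 0;0 0 -0.06 0;0 0 -0.06 0")

```text
t: 11.5
eef_pos: [0.6044, 0.2827, 0.2491]
tool_rot: [-0.003, 0.934, -0.359, 0.002]
contact_force: [1.0, 0.9, -1.7]
gripper_width: 0.529
grasp_force: 26.2
```

```bash
python3 - <<'E'
from h import *
delta((.52,-.31,.24),-9.25)
E
```

```text
t 11.5 yaw -42.02 tcp [0.6044 0.2827 0.2491] delta [0.334  0.4968 0.0091] spin -32.8
```

>>> send_rows(deltas="0.012 0.018 0 0;0.03 0.045 0 0;0.052 0.078 0 0;0.076 0.114 0 0;0.1 0.15 0 0")

```text
t: 12.0
eef_pos: [0.5751, 0.1016, 0.2429]
tool_rot: [0.001, 0.934, -0.358, -0.001]
contact_force: [0.8, -0.3, -1.4]
gripper_width: 0.522
grasp_force: 26.3
```

>>> send_rows(deltas="0.024 0.036 0 0;0.048 0.072 0 0;0.072 0.108 0 0;0.096 0.144 0 0;0.116 0.174 0 0")

```text
t: 12.5
eef_pos: [0.5445, -0.1063, 0.2431]
tool_rot: [0.001, 0.933, -0.359, -0.001]
contact_force: [0.3, -0.9, -2.8]
gripper_width: 0.521
grasp_force: 26.3
```

>>> send_rows(deltas="0.018 0.027 0 -7;0.036 0.054 0 -14;0.054 0.081 0 -21;0.072 0.108 0 -28;0.08 0.12 0 -32.8")

```text
t: 13.0
eef_pos: [0.5231, -0.2499, 0.2429]
tool_rot: [0.0, 0.997, -0.08, -0.002]
contact_force: [-0.5, 0.2, -1.9]
gripper_width: 0.525
grasp_force: 26.3
```

```bash
python3 - <<'E'
from h import *
delta((.508,-.326,.24),-9.25)
E
```

```text
t 13.0 yaw -9.2 tcp [ 0.5231 -0.2499  0.2429] delta [-0.0027  0.0775  0.0029] spin 0.0
```

>>> send_rows(deltas="0 0.03 0 0;0 0.06 0 0;0 0.078 0.02 0;0 0.078 0.03 0;0 0.078 0.03 0")

```text
t: 13.5
eef_pos: [0.5111, -0.3221, 0.2116]
tool_rot: [-0.001, 0.997, -0.081, -0.003]
contact_force: [-0.8, 1.1, -1.8]
gripper_width: 0.525
grasp_force: 26.3
```

>>> send_rows(deltas="0 0 0 0;0 0 0 0;0 0 0 0")

```text
t: 13.8
eef_pos: [0.5138, -0.3225, 0.2157]
tool_rot: [0.0, 0.997, -0.08, 0.001]
contact_force: [0.0, 0.1, -2.7]
gripper_width: 0.523
grasp_force: 26.4
```

```bash
python3 - <<'E'
from h import *
C=np.array([.5155,-.233])
for n in("side","top","wrist"):
    p=bot.read_camera(n);w=cloud(p);o,a=tool();t=o["eef_pos"]
    for nm,lo,hi,c in(("old",.112,.128,(.4385,-.3148)),("new",t[2]+.02,t[2]+.043,t[:2])):
        try:
            r=rect(w,lo,hi,c,.05);print(n,nm,*r,"lane",np.round(lane(r[0]/1000,C,-9.25),4))
        except Exception as e:print(n,nm,"none")
    m=(w[...,2]>.14)&(w[...,2]<.24)&(np.hypot(w[...,0]-t[0],w[...,1]-t[1])<.06)
    P=w[m];l=lane(P[:,:2],t[:2],a);print("pts",len(P),np.round([np.nanpercentile(l,2,0),np.nanpercentile(l,98,0)],4) if len(P) else '')
    if n=="side":cv2.imwrite("pics/s4.png",cv2.cvtColor(cv2.resize(p["img"][130:340,200:400],(570,600)),cv2.COLOR_RGB2BGR))
print(t,a,lane(t[:2],C,-9.25))
E
```

```text
side old [ 439.8 -317.3] [45.8 65.3] -9.4 908 0.1201 [ 0.4377 -0.3184] lane [-0.0612 -0.0954]
side new [ 506.6 -320.8] [64.1 82.9] -67.5 865 0.2497 [ 0.5014 -0.3231] lane [ 0.0053 -0.0881]
pts 1196 [[-0.0303 -0.0363]
 [ 0.0296  0.02  ]]
top old [ 437.4 -315.1] [46.  64.5] -10.2 326 0.1203 [ 0.4375 -0.3147] lane [-0.0639 -0.0936]
top new [ 513.8 -303.6] [35.  66.7] 2.7 87 0.2497 [ 0.508  -0.3062] lane [ 0.0097 -0.07  ]
pts 95 [[-0.0329 -0.0196]
 [ 0.0312  0.0239]]
wrist old [0. 0.] [0. 0.] 0.0 0 nan [nan nan] lane [-0.5462  0.1471]
wrist new [ 522.1 -322.1] [72.  72.6] 39.0 18532 0.2502 [ 0.5233 -0.3229] lane [ 0.0208 -0.0869]
pts 5273 [[ 0.0059 -0.0322]
 [ 0.0325  0.0359]]
[ 0.51341173 -0.32301136  0.21550413] -9.176324040733672 [ 0.01240755 -0.08917656]
  return _methods._mean(a, axis=axis, dtype=dtype,
  ret = ret.dtype.type(ret / rcount)
h.py:14: RuntimeWarning: Mean of empty slice.
  return np.round(c,1),np.round(sorted(s),1),round(a,1),len(P),np.round(np.median(P[:,2]),4),np.round(P[:,:2].mean(0),4)
  ret = um.true_divide(
```

View pics/s4.png

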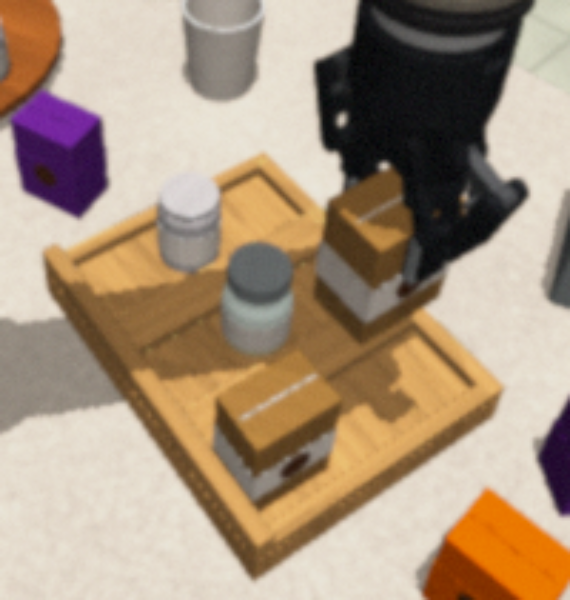

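The older carton stands at the lip, bottom left, and the held carton hangs upright behind it in the same lane. I trim by −3 mm in x and +5 mm in tool y, then lower.

>>> send_rows(deltas="-0.003 0.005 0 0;-0.003 0.005 0.01 0;-0.003 0.005 0.03 0;-0.003 0.005 0.05 0;-0.003 0.005 0.06 0")

```text
t: 14.45
eef_pos: [0.508, -0.3273, 0.1526]
tool_rot: [-0.001, 0.997, -0.08, -0.002]
contact_force: [-0.1, -0.5, -2.3]
gripper_width: 0.528
grasp_force: 26.4
```

>>> send_rows(deltas="0 0 0.02 0;0 0 0.04 0;0 0 0.052 0;0 0 0.058 0;0 0 0.058 0")

```text
t: 14.95
eef_pos: [0.509, -0.3276, 0.0964]
tool_rot: [-0.0, 0.997, -0.08, -0.001]
contact_force: [-0.3, -0.1, -1.5]
gripper_width: 0.519
grasp_force: 26.4
```

```bash
python3 - <<'E'
from h import *
C=np.array([.5155,-.233])
o,a=tool();t=o["eef_pos"];print(t,a,lane(t[:2],C,-9.25),np.round(o["contact_force"],1))
for n in("side","top"):
    p=bot.read_camera(n);w=cloud(p);r=rect(w,.11,.128,(.437,-.316),.045);print(n,*r,np.round(lane(r[0]/1000,C,-9.25),4))
    l=lane(w[...,:2],C,-9.25);z=w[...,2]
    k=(np.abs(l[...,1]+.094)<.018)&(z>.10)&(z<.135)&(l[...,0]>-.1)&(l[...,0]<.07)
    x=np.sort(l[...,0][k]);i=np.argsort(np.diff(x))[-2:];print("gaps",[(x[j].round(4),x[j+1].round(4)) for j in i],x[[0,-1]])
E
```

```text
[ 0.50902013 -0.32763438  0.09638787] -9.216531079828782 [ 0.00881616 -0.09444538] [-0.3 -0.1 -1.5]
side [ 444.2 -317.4] [46.5 74.3] -10.1 987 0.12 [ 0.4395 -0.3189] [-0.0568 -0.0948]
gaps [(np.float64(0.0112), np.float64(0.0119)), (np.float64(-0.0285), np.float64(-0.0217))] [-0.09390108  0.01965424]
top [ 441.4 -316.2] [45.4 72.7] -9.2 312 0.12 [ 0.4367 -0.3138] [-0.0598 -0.094 ]
gaps [(np.float64(-0.0315), np.float64(-0.0234)), (np.float64(-0.0073), np.float64(0.0298))] [-0.09616918  0.04037963]
```

>>> send_rows(deltas="-0.001 0 0.004 0;-0.001 0 0.007 0;-0.001 0 0.009 0;-0.001 0 0.0105 0;-0.001 0 0.0105 0")

```text
t: 15.55
eef_pos: [0.5082, -0.3275, 0.0863]
tool_rot: [-0.0, 0.997, -0.08, -0.0]
contact_force: [-1.1, -0.1, -2.3]
gripper_width: 0.528
grasp_force: 26.4
```

>>> send_rows(deltas="0 0 0 0;0 0 0 0")

```text
t: 15.75
eef_pos: [0.5084, -0.3276, 0.0866]
tool_rot: [0.0, 0.997, -0.08, 0.0]
contact_force: [0.2, -0.2, -2.5]
gripper_width: 0.524
grasp_force: 26.4
```

Not touching yet (it still carries −2.5 N), so I lower in 1 mm steps.

>>> send_rows(deltas="0 0 0.001 0;0 0 0.001 0;0 0 0.001 0")

```text
t: 16.05
eef_pos: [0.5085, -0.3277, 0.0859]
tool_rot: [0.0, 0.997, -0.08, 0.0]
contact_force: [-1.4, 0.1, 2.6]
gripper_width: 0.52
grasp_force: 26.9
```

>>> send_rows(deltas="0 0 0.001 0;0 0 0.001 0;0 0 0.001 0")

```text
t: 16.35
eef_pos: [0.5085, -0.3277, 0.0858]
tool_rot: [0.0, 0.997, -0.08, 0.0]
contact_force: [-4.3, 2.6, 11.6]
gripper_width: 0.521
grasp_force: 27.9
```

>>> send_rows(deltas="0 0 -0.001 0;0 0 -0.001 0")

```text
t: 16.55
eef_pos: [0.5085, -0.3277, 0.0859]
tool_rot: [0.0, 0.997, -0.08, 0.0]
contact_force: [-2.0, 0.3, 5.4]
gripper_width: 0.519
grasp_force: 27.2
```

>>> send_rows(deltas="0 0 0 0;0 0 0 0;0 0 0 0;0 0 0 0", claw=0.75)

```text
t: 16.95
eef_pos: [0.5083, -0.3276, 0.0853]
tool_rot: [-0.0, 0.997, -0.08, -0.0]
contact_force: [0.1, 0.0, -1.0]
gripper_width: 0.752
grasp_force: 0.0
```

>>> send_rows(deltas="0 0 -0.02 0;0 0 -0.05 0;0 0 -0.09 0;0 0 -0.13 0;0 0 -0.16 0")

```text
t: 17.45
eef_pos: [0.5088, -0.3279, 0.2481]
tool_rot: [0.0, 0.997, -0.08, 0.001]
contact_force: [0.4, -0.1, -0.2]
gripper_width: 0.748
grasp_force: 0.0
```

>>> send_rows(deltas="0 -0.04 0 0;0 -0.08 0 0;0 -0.12 0 0;0 -0.16 0 0;0 -0.2 0 0")

```text
t: 17.95
eef_pos: [0.5403, -0.1286, 0.2456]
tool_rot: [0.0, 0.997, -0.08, 0.0]
contact_force: [0.1, 0.4, -0.6]
gripper_width: 0.751
grasp_force: 0.0
```

```bash
python3 - <<'E'
from h import *
C=np.array([.5155,-.233])
for n in("side","top"):
    p=bot.read_camera(n);w=cloud(p)
    l=lane(w[...,:2],C,-9.25);z=w[...,2]
    k=(np.abs(l[...,1]+.094)<.018)&(z>.10)&(z<.135)&(l[...,0]>-.11)&(l[...,0]<.07)
    x=np.sort(l[...,0][k]);i=np.argmax(np.diff(x));print(n,"gap",x[i:i+2],x[[0,-1]])
    xg=x[i:i+2].mean()
    for s in(l[...,0]<xg,l[...,0]>xg):
        q=w.copy();q[~s]=np.nan;print(*rect(q,.11,.128,(.473,-.322),.1))
    for q in["carousel_hub","topping_jar","shaker","topping_tin","rack_jar_a","paper_cup"]:
        print(q,[(np.round(d["xyz"],3).tolist(),round(d["confidence"],2)) for d in bot.landmark_of(p,q)][:3])
    if n=="side":cv2.imwrite("pics/s5.png",cv2.cvtColor(cv2.resize(p["img"][80:340,110:400],(669,600)),cv2.COLOR_RGB2BGR))
E
```

```text
side gap [-0.02862318 -0.02189065] [-0.09395815  0.0436355 ]
[ 440. -317.] [45.7 65.3] -10.7 932 0.1199 [ 0.4376 -0.3186]
[ 515.7 -298.7] [ 65.6 108. ] 80.9 849 0.12 [ 0.5078 -0.331 ]
carousel_hub [([0.513, 0.26, 0.03], 0.87), ([0.419, -0.214, 0.033], 0.38)]
topping_jar [([0.486, 0.352, 0.034], 0.95)]
shaker [([0.42, 0.24, 0.032], 0.57)]
topping_tin [([0.532, 0.164, 0.032], 0.88)]
rack_jar_a [([0.525, -0.14, 0.025], 0.69), ([0.511, -0.226, 0.029], 0.67)]
paper_cup [([0.714, 0.017, 0.004], 0.66), ([0.507, -0.328, 0.026], 0.65)]
top gap [-0.03139002 -0.02449452] [-0.09611852  0.04028565]
[ 437.4 -315.7] [46.8 64.5] -9.9 325 0.1203 [ 0.4374 -0.3146]
[ 508.  -328.4] [46.2 64.6] -9.0 322 0.12 [ 0.5081 -0.3273]
carousel_hub [([0.512, 0.258, 0.031], 0.81)]
topping_jar [([0.485, 0.353, 0.029], 0.78)]
shaker [([0.415, 0.242, 0.032], 0.47)]
topping_tin [([0.534, 0.164, 0.028], 0.77)]
rack_jar_a []
paper_cup [([0.715, 0.022, 0.001], 0.88)]
```

View pics/s5.png

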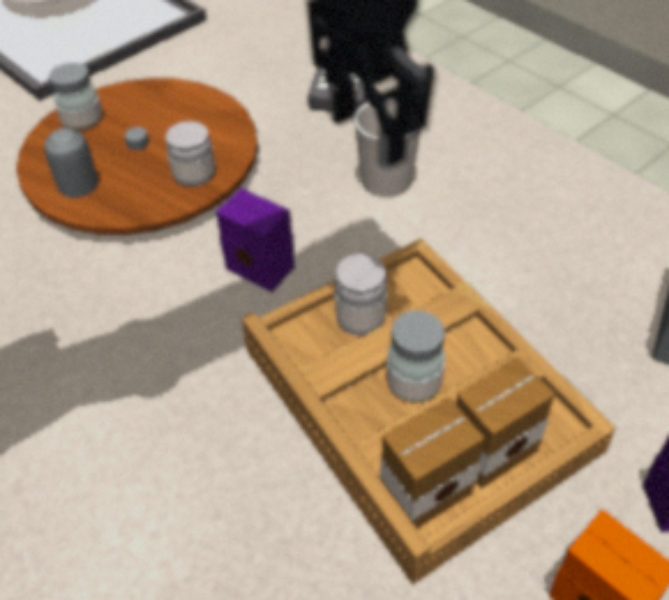

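The final view shows both cartons upright in line, at (435,460) and (505,420). The older one's front is at rack x ≈ −0.095, which is the lip, and the gap is about 7 mm. Everything else, including the carousel, is where it was.

```bash
python3 -c "
from station import bot
print(bot.hand_in())"
```

```text
the job is handed in; nothing more can be done
None
```

Job handed in after about 18 s of robot time: the older carton stands against the rack's front lip, the stray one stands upright and square about 7 mm behind it, and nothing else, carousel included, measurably moved.

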